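Hold the inspection cover open at the set angle

TASK

Take the cover of the grey board box by its bar handle, swing it up until it lies in line with the setting arm at its right-hand side, and finish while still holding it there, at rest: it falls shut if it is let go. Treat the cover gently: grip or push it with no more than 15 N a finger, and once raised it must not drop. Do not shift the setting arm or disturb the things standing around.

Things in the scene. Friction and masses are not known exactly. Their poses are not given: they have to be found in the camera images.
- cover (a joint): angle of the hinged cover of the board box, rad: 0 shut (level), grows as its front edge swings up, to at most 1.4. It falls shut by itself. Mass 0.2 to 0.4 kg: 1 to 3 N at the handle lifts it. On top, near its front edge, stands the bar handle.
- setting_arm (a joint): angle of the setting arm, rad (0.4 to 0.9), measured as the cover's: cover and arm are in line when the two are equal. A thin dark steel strip 190 mm long, 7 high, on the same hinge axis at the box's right-hand (-y) side, with a black clamping knob, before an aluminium protractor band with ticks every 5 degrees from level. Stiff, but a push can shift it.
- cover_handle (a point): centre of the handle's bar: round, aluminium, 12 mm thick, parallel to the hinge, 45 mm above the cover's top face, 100 mm free between its posts, 125 mm above the bench when shut. From the hinge it lies 165 mm forward along the cover and 47.5 mm out from it. y axis along the bar, x axis in the cover, to the hinge. The round bar can turn between the fingers as the cover swings.
- cover_hinge (a point): midpoint of the hinge axis, along the rear upper edge of the box, 78 mm above the bench; x axis to the rear of the box, y along the hinge, z up. The box is grey, fixed to the bench, 190 mm deep, 210 wide, 75 high, with a slim phone pack lying in it.
- cover_corner (a point): front right-hand corner of the cover, half-way through its thickness, 196 mm from the hinge axis. The cover is a grey frame with a clear window, 5 mm thick, 186 mm deep, 204 wide.
- setting_tip (a point): free end of the setting arm, 196 mm from the hinge axis, 14.5 mm to the side of the cover's edge
- lighter: pocket lighter, 78 x 25 mm, 14 high, lying loose at the left of the box; origin under its centre; to be left alone
- charger: small charger cube, 55 x 42 mm, 28 high, lying loose at the right of the box; origin under its centre; to be left alone
- spirit: pump bottle, 45 mm across, 105 high, standing loose to the right behind; origin under its centre; to be left alone
- driver: small screwdriver, 132 mm long, 13 thick, lying loose on the right; to be left alone

How it is judged:
By the outcome, as a careful person would: the job done as asked, in the order asked, and still so for the second after the job is handed in, while the arm keeps its last pose, push and grip.
It also fails if it takes over 42 s, if anything falls off the work surface, if the arm or the gripper's body presses on something with over 40 N, if the wrist force passes 120 N, or if a joint passes its speed limit or range.

ROBOT

A 7-joint arm with a two-finger parallel gripper is mounted at the origin on a cart in front of the work surface, level with it; the furniture and walls round the work are solid. World frame = base frame: x ahead of the robot, y to its left, z up, the work surface at z = 0. Lengths are in m, angles in rad, forces in N, time in s.
With the tool pointing down it reaches from about 0.4 to 0.85 m from the base axis. Payload 10.4 kg.
Tool frame: the origin (TCP) lies midway between the tips of the shut fingers; the grasp point (between the pads) lies 19 mm behind it; z points along the fingers, y is the line along which they close (so a half turn about z gives the same grasp; the last joint's range is limited). The gripper opens to 87 mm and grips with 3 to 60 N. Pads are 19 mm wide; open, the fingers measure 117 mm over their backs; the gripper's body (75 mm by 190 mm) begins 51 mm behind the grasp point.
Start: joints at [1.241, 0.332, -0.065, 1.46, 0.022, 1.35, -0.088], TCP at [0.189, -0.596, 0.223] pointing down, gripper open.
Joint ranges: [-2.6, 2.6], [-0.5, 2.12], [-1.47, 1.34], [0.16, 2.42], [-1.27, 4.41], [0.06, 2.06], [-2.6, 2.6]. Speed limits (rad/s): [2.22, 2.22, 2.79, 2.79, 3.14, 3.14, 3.14].

INTERFACE

Orientations are given as a unit quaternion [x, y, z, w].
In Python, from bench import r gives the robot as it stands.
- The arm moves only by the tool arm_command, never from a script. Its argument "moves" is one flat list of numbers, 4 for each row, row after row: the shift along the tool's x, y, z in cm, then the turn about the tool's z in degrees. A call has 1 to 12 rows; each row shifts and turns the commanded pose from where the row before left it, along the tool's axes as they then stand; what a row does not reach is not made up. A row lasts 1/12 s, in which the tool goes at most 41.7 mm and 7.16 degrees, less where a joint would pass 70% of its speed; a pose out of reach is approached as far as the arm can. A call with a gripper value outside its range is refused whole. "fingers" is the opening in per cent of the stroke, from 0 (shut) to 100 (fully open), set as the call begins (left out, the last holds). The fingers move at their own pace and stop on an object; "squeeze" is the grip in N (left out, the last holds). Time passes only in rows, so rows that do not move let the fingers close. It gives the time, the measured TCP pose, the force, the opening and the grip force at its end, in the units of the state.
- r.read_state(): the state, without advancing time (a new reading comes with each control period).
- r.camera(name): name is "side" or "top"; returns the picture (400x640x3 uint8, red, green, blue); there is no depth.
- r.camera_info(name): a dict with "fx", "fy", "cx", "cy" (pixels), "origin" and "attitude" of the camera in the world. Camera axes: x right, y up, looking along -z (the intrinsics and any distortion apply to the point x, -y, -z); pixel columns grow to the right and rows downward; lengths in m; the calibration is good to about 2 mm. A picture is of the moment at which its call begins. camera_info takes no time and is no camera call.
- r.close_job(): hands the job in; it is judged then, once.
The state is a dict: "time": time; "joint_positions": joint angles; "joint_vel": joint speeds; "joint_torque": joint torques, N m; "ee_pos": TCP position; "eef_rot": TCP orientation; "ft_force": force on the tool from outside, world axes, zero at the start; "torque": the same for the moment, N m; "width": finger opening in m; "grip_force": force on a finger pad.
Only numpy, scipy, OpenCV 4.12 (cv2) and the standard library are available. Lean on these libraries where they do the work, as an engineer would, in place of code of your own. Each camera call takes 0.05 s, during which the arm holds its last target. There are 200 camera calls.

## Working session

There is one attempt and no reset: what is moved stays moved. The work goes in short steps, Python scripts to look and compute and a tool call to move; the robot and the scene stay as the last step left them, time stands still between calls to the robot, and variables do not carry over. Pictures are saved under pics/ and viewed, at most 10 in all, crops included, and the job is handed in when it is done.

Besides the shell and the picture viewer there is one more tool, called after "Emit:" as name(argument=value, ...) on one line, values as JSON. arm_command: Moves the arm, as the interface text tells. Its arguments: {"type":"object","properties":{"moves":{"type":"array"},"fingers":{"type":"number"},"squeeze":{"type":"number"}},"required":["moves"]}

```bash
mkdir -p pics; python3 - <<'E'
from bench import r
import cv2
for n in("side","top"):
    cv2.imwrite(f"pics/{n}0.png",r.camera(n)[:,:,::-1]); print(r.camera_info(n))
s=r.read_state();print(s["time"],s["ee_pos"],s["eef_rot"],s["width"],s["ft_force"])
E
```

```text
{'fx': 500.3683634145422, 'fy': 500.3683634145422, 'cx': 332.80314321651133, 'cy': 193.11784740410545, 'origin': array([0.03942185, 1.07031222, 1.17252616]), 'attitude': array([-0.08040934,  0.39959478,  0.89445331, -0.18387937])}
{'fx': 401.8229525938965, 'fy': 401.8229525938965, 'cx': 318.75309776376906, 'cy': 201.6079041469578, 'origin': array([ 0.40443411, -0.04458384,  1.210466  ]), 'attitude': array([ 0.0273082 , -0.04061126, -0.70548024,  0.70703792])}
0.1 [ 0.18865142 -0.59548692  0.22183145] [ 9.88255642e-01  1.52808321e-01 -1.26215970e-04 -6.21966604e-04] 0.08695028076773795 [-0.66408289  0.46322792  0.20755999]
```

View pics/side0.png

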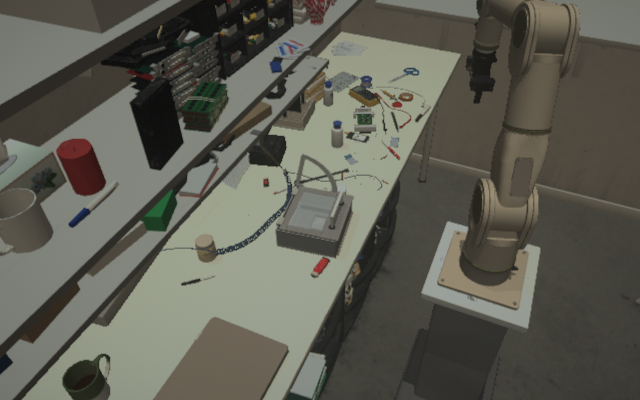

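View pics/top0.png

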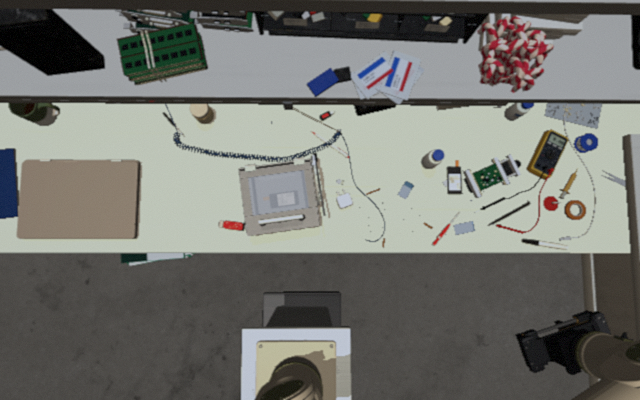

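The side view shows the box near (315,218) with the protractor at (320,172). In the top view the box is centred near (283,195), with the handle around (282,219), the lighter at (230,225) and the charger at (344,200). I'll enlarge both.

```bash
python3 - <<'E'
import cv2
a=cv2.imread("pics/side0.png")[145:255,260:400];b=cv2.imread("pics/top0.png")[145:245,220:360]
cv2.imwrite("pics/c1.png",cv2.resize(a,None,fx=5,fy=5,interpolation=cv2.INTER_CUBIC))
cv2.imwrite("pics/c2.png",cv2.resize(b,None,fx=5,fy=5,interpolation=cv2.INTER_CUBIC))
E
```

```text
(no output)
```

View pics/c1.png

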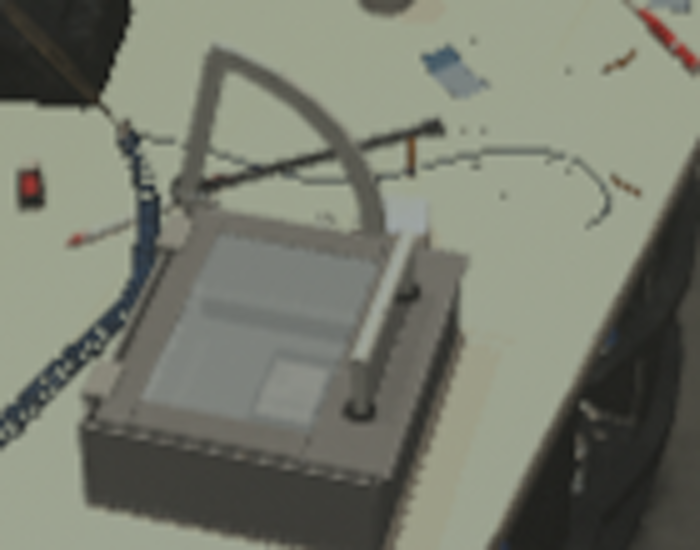

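View pics/c2.png

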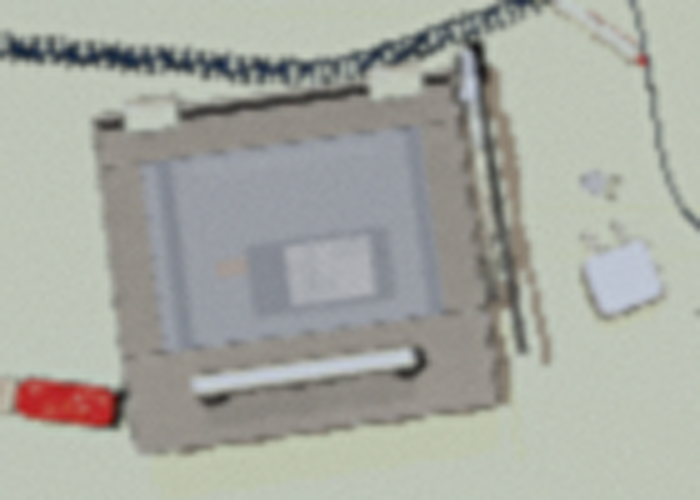

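The crops show these points:
- **Handle bar:** the ends are at top-crop (193,384) and (418,356).
- **Cover front corners:** these are at top (143,452) and (503,402), and at side (385,485) and (467,262).
- **Setting arm tip:** it is at top (521,350) and side (438,127).

I'll fit the pose from these.

```bash
cat > h.py <<'E'
import numpy as np, cv2
from bench import r
from scipy.spatial.transform import Rotation as R
from scipy.optimize import least_squares
def proj(n,P):
    i=r.camera_info(n);p=R.from_quat(i["attitude"]).inv().apply(np.atleast_2d(P)-i["origin"])
    return np.c_[i["cx"]+i["fx"]*p[:,0]/-p[:,2], i["cy"]-i["fy"]*p[:,1]/-p[:,2]]
def pt(q,f,s,n,th):  # forward, right, out
    c,si=np.cos(q[2]),np.sin(q[2]); X=-(f*np.cos(th)-n*np.sin(th)); Z=f*np.sin(th)+n*np.cos(th); Y=-s
    return np.array([q[0]+c*X-si*Y,q[1]+si*X+c*Y,.078+Z])
E
cat > fit.py <<'E'
from h import *
ob={"top":[((305,370),'h'),((503,402),'fr'),((143,452),'fl'),((521,350),'t')],
"side":[((382,302),'h'),((467,262),'fr'),((385,485),'fl'),((438,127),'t')]}
off={"top":(220,145),"side":(260,145)}
def P(k,q): return {'h':lambda:pt(q,.165,0,.0475,0),'fr':lambda:pt(q,.196,.102,0.0025,0),'fl':lambda:pt(q,.196,-.102,0.0025,0),'t':lambda:pt(q,.196,.1165,0,q[3])}[k]()
def res(q): return np.concatenate([proj(n,P(k,q))[0]-(np.array(u)/5+off[n]) for n in ob for u,k in ob[n]])
s=least_squares(res,[.55,.05,.1,.6],loss='soft_l1');q=s.x
print(q,np.degrees(q[2:]));print(res(q).reshape(-1,2).round(1))
for th in(0,.2,.4,q[3]):print(th,pt(q,.165,0,.0475,th))
E
python3 fit.py
```

```text
[0.62680107 0.06134405 0.13940372 0.48736836] [ 7.98724481 27.92415007]
[[-0.6 -0.7]
 [-1.5 -0.2]
 [-1.8 -0.2]
 [-0.1 -0.6]
 [ 0.5 -1. ]
 [ 0.7 -1.8]
 [ 1.1 -1.8]
 [ 1.4 -0. ]]
0 [0.46340173 0.03841686 0.1255    ]
0.2 [0.47600409 0.04018515 0.1573336 ]
0.4 [0.49461824 0.04279697 0.18600442]
0.48736835951424085 [0.50445516 0.04417723 0.19723937]
```

```bash
python3 - <<'E'
from h import *
i=r.camera_info("top");A=R.from_quat(i["attitude"])
for z in(.2,.3,.4,.5,.6):
    d=A.apply([(320-i["cx"])/i["fx"],-(103-i["cy"])/i["fy"],-1]);p=i["origin"]+d*(z-i["origin"][2])/d[2]
    print(z,p,proj("side",[p,p+[0,.4,0],p-[0,.4,0]]).round().tolist())
E
```

```text
0.2 [ 0.75827016 -0.06645053  0.2       ] [[266.0, 143.0], [195.0, 223.0], [317.0, 86.0]]
0.3 [ 0.72325305 -0.06428651  0.3       ] [[273.0, 120.0], [199.0, 200.0], [325.0, 64.0]]
0.4 [ 0.68823593 -0.06212249  0.4       ] [[281.0, 95.0], [204.0, 174.0], [334.0, 40.0]]
0.5 [ 0.65321881 -0.05995847  0.5       ] [[289.0, 67.0], [209.0, 145.0], [343.0, 14.0]]
0.6 [ 0.6182017  -0.05779445  0.6       ] [[299.0, 35.0], [215.0, 110.0], [354.0, -15.0]]
```

Emit:
arm_command(moves=[4,-0.5,-0.4,-4,4,-0.5,-0.4,-4,4,-0.5,-0.4,-4,4,-0.5,-0.4,-4,4,-0.5,-0.4,-4,4,-0.5,-0.4,-4,4,-0.5,-0.4,-4,4,-0.5,-0.4,-4,4,-0.5,-0.4,-4,4,-0.5,-0.4,-4,4,-0.5,-0.4,-4,4,-0.5,-0.4,-4], fingers=70, squeeze=8)

```text
time: 1.1
ee_pos: [0.5116, -0.252, 0.2703]
eef_rot: [0.84, 0.543, -0.0, -0.0]
ft_force: [-0.1, -0.2, 0.2]
width: 0.0609
grip_force: 0.0
```

```bash
cat > plan.py <<'E'
from h import *
def to(p,n,turn):
    "equal world steps to p in n rows, turn deg/row"
    s=r.read_state();y=R.from_quat(s["eef_rot"]);d=(np.array(p)-s["ee_pos"])/n
    for k in range(n): print((100*y.inv().apply(d)).round(2).tolist(),turn); y=y*R.from_euler('z',turn,degrees=True)
    print(np.degrees(np.arctan2(*y.apply([0,1,0])[[1,0]])))
E
python3 -c "
from plan import *
to([.463,.038,.20],8,-4)"
```

```text
[3.06, -2.04, 0.88] -4
[3.19, -1.82, 0.88] -4
[3.31, -1.6, 0.88] -4
[3.41, -1.36, 0.88] -4
[3.5, -1.12, 0.88] -4
[3.57, -0.87, 0.88] -4
[3.62, -0.62, 0.88] -4
[3.66, -0.37, 0.88] -4
7.784398931065452
```

Emit:
arm_command(moves=[3.1,-2.1,0,-4,3.2,-1.8,0,-4,3.3,-1.6,0,-4,3.4,-1.4,0,-4,3.5,-1.1,0,-4,3.6,-0.9,0,-4,3.6,-0.6,0,-4,3.6,-0.4,0,-4,0,0,3.5,0,0,0,3.5,0,0,0,0,0])

```text
time: 2.02
ee_pos: [0.4592, 0.0361, 0.1952]
eef_rot: [0.658, 0.753, -0.003, -0.003]
ft_force: [-0.1, -0.9, -0.6]
width: 0.0606
grip_force: 0.0
```

```bash
python3 - <<'E'
from h import *
cv2.imwrite("pics/s1.png",cv2.resize(r.camera("side")[145:255,260:400,::-1],None,fx=5,fy=5,interpolation=cv2.INTER_CUBIC))
s=r.read_state();print(s["ee_pos"],s["joint_positions"])
E
```

```text
[0.46053806 0.03598164 0.19832691] [ 0.5298191   0.03292675 -0.70844672  1.86953886  0.02143536  1.25275608
 -0.05252679]
```

View pics/s1.png

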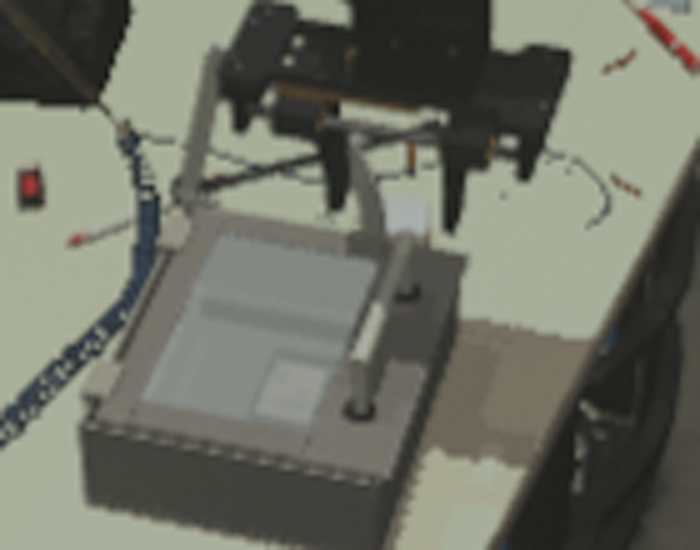

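The fingers straddle the bar line, with fingertips at crop (338,210) and (453,225) and the bar at (382,302). I'll descend and close.

Emit:
arm_command(moves=[0.2,0.3,2.5,0,0,0,2.5,0,0,0,2.2,0,0,0,2,0,0,0,0,0,0,0,0,0])

```text
time: 2.57
ee_pos: [0.466, 0.0383, 0.1098]
eef_rot: [0.659, 0.752, 0.0, -0.0]
ft_force: [-0.4, -0.3, 0.0]
width: 0.061
grip_force: 0.0
```

Emit:
arm_command(moves=[0,0,0,0,0,0,0,0,0,0,0,0,0,0,0,0,0,0,0,0,0,0,0,0,0,0,0,0,0,0,0,0], fingers=0, squeeze=8)

```text
time: 3.23
ee_pos: [0.4653, 0.0386, 0.1086]
eef_rot: [0.659, 0.752, -0.0, 0.0]
ft_force: [0.2, -0.1, 0.4]
width: 0.0157
grip_force: 0.0
```

Emit:
arm_command(moves=[0,0,0,0,0,0,0,0,0,0,0,0,0,0,0,0])

```text
time: 3.57
ee_pos: [0.4643, 0.0384, 0.1083]
eef_rot: [0.659, 0.752, -0.001, -0.001]
ft_force: [-5.6, -0.4, 5.2]
width: 0.0114
grip_force: 8.0
```

Emit:
arm_command(moves=[0,-0.2,0,0,0,0,0,0,0,0,0,0])

```text
time: 3.82
ee_pos: [0.4643, 0.0385, 0.1088]
eef_rot: [0.659, 0.752, 0.001, 0.001]
ft_force: [5.3, 1.3, -4.5]
width: 0.0116
grip_force: 8.0
```

```bash
python3 - <<'E'
import numpy as np
t=np.arange(0,.521,.04);p=t+.2803;y=-17.17*np.cos(p);z=17.17*np.sin(p)
for k in range(len(t)-1):print(t[k+1].round(2),(y[k+1]-y[k]).round(2),-(z[k+1]-z[k]).round(2))
E
```

```text
0.04 0.2 -0.66
0.08 0.23 -0.65
0.12 0.25 -0.64
0.16 0.28 -0.63
0.2 0.31 -0.62
0.24 0.33 -0.6
0.28 0.35 -0.59
0.32 0.38 -0.57
0.36 0.4 -0.56
0.4 0.42 -0.54
0.44 0.44 -0.53
0.48 0.46 -0.51
0.52 0.48 -0.49
```

Emit:
arm_command(moves=[0,0.1,0,0,0,0.2,-0.66,0,0,0.23,-0.65,0,0,0.25,-0.64,0,0,0,0,0,0,0,0,0])

```text
time: 4.32
ee_pos: [0.471, 0.0394, 0.1283]
eef_rot: [0.659, 0.752, -0.0, 0.0]
ft_force: [-0.9, 0.0, -1.2]
width: 0.0112
grip_force: 8.0
```

Forces are small, so I'll go on to about 0.36 rad.

Emit:
arm_command(moves=[0,0.28,-0.63,0,0,0.31,-0.62,0,0,0.33,-0.6,0,0,0.35,-0.59,0,0,0.38,-0.57,0,0,0.4,-0.56,0,0,0,0,0,0,0,0,0])

```text
time: 4.98
ee_pos: [0.4906, 0.0421, 0.1644]
eef_rot: [0.659, 0.752, -0.001, -0.001]
ft_force: [-10.1, -0.2, 3.8]
width: 0.0119
grip_force: 8.0
```

```bash
python3 - <<'E'
from h import *
cv2.imwrite("pics/s2.png",cv2.resize(r.camera("side")[155:235,270:370,::-1],None,fx=7,fy=7,interpolation=cv2.INTER_CUBIC))
s=r.read_state();print(s["ee_pos"],s["ft_force"],s["grip_force"])
E
```

```text
[0.49048599 0.04209858 0.16425945] [-9.65915129 -1.07821268  4.62209851] 7.993932366371155
```

View pics/s2.png

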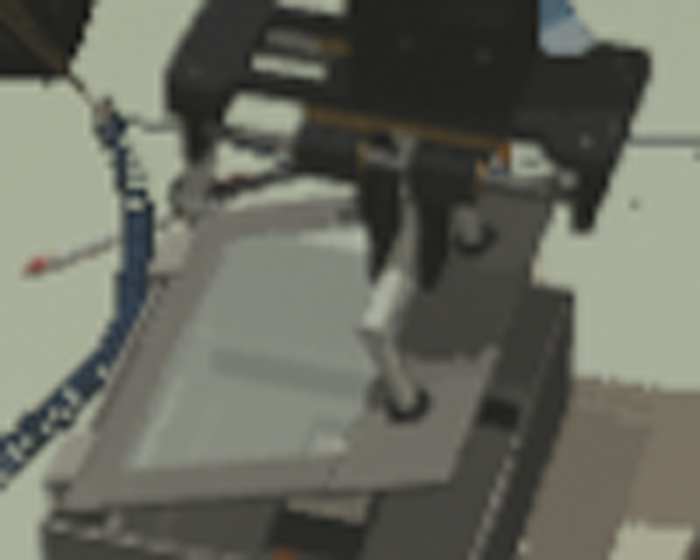

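The cover is held and raised about 0.36 rad. Its front corner is at crop (550,205), and the setting arm tip is hidden behind the gripper. I'll ease off the radial force and measure the strip's line more closely in the first pictures.

Emit:
arm_command(moves=[0,-0.15,-0.12,0,0,0,0,0,0,0,0,0])

```text
time: 5.28
ee_pos: [0.4911, 0.0422, 0.1655]
eef_rot: [0.659, 0.752, 0.001, 0.001]
ft_force: [5.7, 1.4, -7.3]
width: 0.0118
grip_force: 8.0
```

```bash
python3 - <<'E'
import cv2
a=cv2.imread("pics/side0.png")[162:207,292:356]
cv2.imwrite("pics/z1.png",cv2.resize(a,None,fx=12,fy=12,interpolation=cv2.INTER_CUBIC))
E
```

```text
(no output)
```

View pics/z1.png

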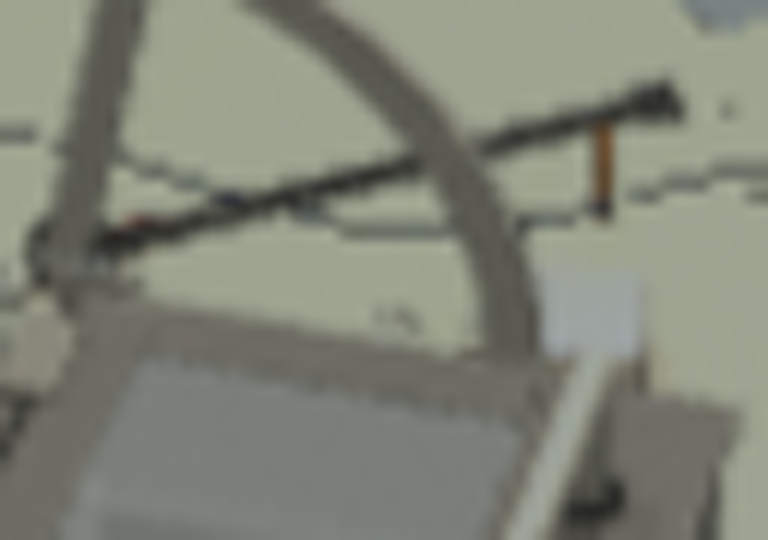

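The zoom shows the strip's centreline running from (110,240) to (640,103), the cover's right edge from (100,285) to (737,410), and a knob blob near the tip. I'll refit using these lines.

```bash
cat > fit2.py <<'E'
from h import *
full=lambda u,k,o:(np.array(u)+.5)/k-.5+o
T=lambda u:full(u,5,(220,145)); S=lambda u:full(u,5,(260,145)); Z=lambda u:full(u,12,(292,162))
def ln(n,o,a,b,pts):
    d=(b-a)/np.linalg.norm(b-a);N=np.array([-d[1],d[0]]);return (proj(n,pts)+o-a)@N
def res(p):
    q=p[:4];ot,os=p[4:6],p[6:8]
    fr,fl,h=pt(q,.196,.102,.0025,0),pt(q,.196,-.102,.0025,0),pt(q,.165,0,.0475,0)
    e=[proj("top",h)[0]+ot-T((305,370)),proj("top",fr)[0]+ot-T((503,402)),proj("top",fl)[0]+ot-T((143,452)),
       proj("side",h)[0]+os-S((382,302)),proj("side",fr)[0]+os-Z((737,410)),proj("side",fl)[0]+os-S((385,485))]
    L=ln("side",os,Z((110,240)),Z((640,103)),[pt(q,f,.1165,0,q[3]) for f in(.04,.11,.18)])
    C=ln("side",os,Z((100,285)),Z((737,410)),[pt(q,f,.102,.0025,0) for f in(.02,.19)])
    return np.concatenate([np.ravel(e),2*L,C,p[4:]/1.0])
s=least_squares(res,[.62,.06,.14,.5,0,0,0,0],loss='soft_l1');print(s.x.round(4));print(s.fun.shape,res(s.x).round(1))
q=s.x[:4];print(proj("side",pt(q,.196,.1165,0,q[3]))+s.x[6:8],Z((675,95)))
print(proj("top",pt(q,.196,.1165,0,q[3]))+s.x[4:6],T((521,350)))
E
python3 fit2.py
```

```text
[ 0.6283  0.0599  0.1337  0.5118  0.5456  0.3542 -0.6855  0.233 ]
(21,) [ 0.6 -0.4 -0.4  0.2 -0.7 -0.2 -0.1 -0.6  0.2 -0.1  0.3 -1.4  0.6  0.2
 -0.2  0.4 -0.1  0.5  0.4 -0.7  0.2]
[[347.47714213 169.29299598]] [347.79166667 169.45833333]
[[324.81097962 213.47718966]] [323.8 214.6]
```

Emit:
arm_command(moves=[0,0.07,0.06,0,0,0.37,-0.48,0,0,0.39,-0.46,0,0,0.4,-0.45,0,0,0.42,-0.43,0,0,0,0,0,0,0,0,0,0,0,0,0])

```text
time: 5.95
ee_pos: [0.5058, 0.0442, 0.1834]
eef_rot: [0.659, 0.752, -0.001, -0.001]
ft_force: [-9.0, 0.3, 6.4]
width: 0.0118
grip_force: 8.0
```

```bash
python3 - <<'E'
from h import *
a=r.camera("side");b=r.camera("top")
cv2.imwrite("pics/side3.png",a[:,:,::-1])
A=cv2.resize(a[150:215,285:365,::-1],None,fx=9,fy=9,interpolation=cv2.INTER_CUBIC)
cv2.imwrite("pics/s3.png",A);cv2.imwrite("pics/top3.png",b[:,:,::-1])
s=r.read_state();e=s["ee_pos"];print(e,s["ft_force"],s["grip_force"])
d=(e[0]-.4643)/np.cos(.135);z=e[2]-.1085;print(np.arctan2(.0475+z,.165-d)-.2803,np.hypot(.0475+z,.165-d))
E
```

```text
[0.50575486 0.04420835 0.18337594] [-8.88541416  0.13333457  5.57786945] 7.997332625091076
0.5018866617386006 0.17362419776305354
```

View pics/s3.png

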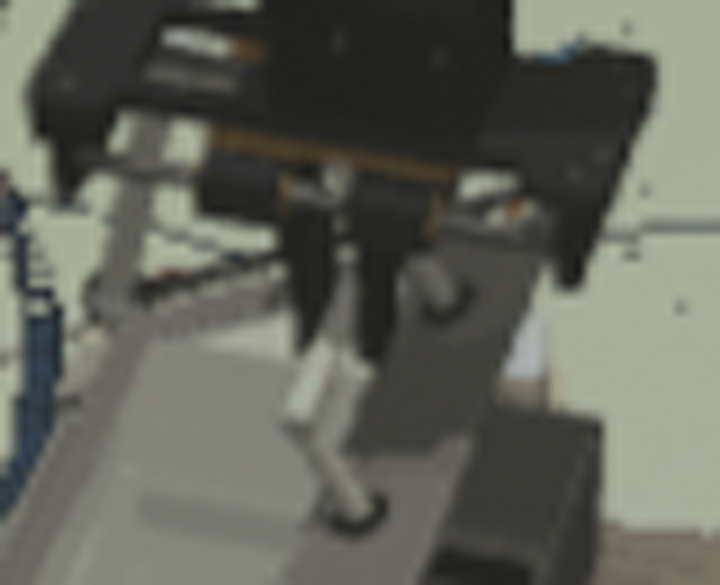

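The cover is held near 0.50 rad. Its right edge, (150,320) to (285,285), looks parallel to the strip, (150,292) to (290,255). I'll check against the front-left corner, and the radial force also needs easing.

```bash
python3 - <<'E'
import cv2
a=cv2.imread("pics/side3.png")[170:255,270:370]
cv2.imwrite("pics/s4.png",cv2.resize(a,None,fx=7,fy=7,interpolation=cv2.INTER_CUBIC))
E
cat >> fit2.py <<'E'
o=s.x[6:8]
for th in(.46,.48,.5,.52,.54):
    c=lambda f,si,n:((proj("side",pt(q,f,si,n,th))[0]+o-(270,170)+.5)*7-.5).round().tolist()
    print(th,'fl top',c(.196,-.102,.0025),'fl bot',c(.196,-.102,-.0025),'front s=0 top',c(.196,0,.0025),'bar',c(.165,0,.0475),'fr',c(.196,.102,.0025))
E
python3 fit2.py|tail -5
```

```text
0.46 fl top [422.0, 339.0] fl bot [427.0, 347.0] front s=0 top [487.0, 177.0] bar [379.0, 111.0] fr [545.0, 31.0]
0.48 fl top [418.0, 332.0] fl bot [423.0, 340.0] front s=0 top [483.0, 170.0] bar [374.0, 105.0] fr [541.0, 24.0]
0.5 fl top [413.0, 325.0] fl bot [419.0, 334.0] front s=0 top [478.0, 164.0] bar [368.0, 100.0] fr [537.0, 17.0]
0.52 fl top [409.0, 318.0] fl bot [415.0, 327.0] front s=0 top [474.0, 157.0] bar [363.0, 94.0] fr [533.0, 11.0]
0.54 fl top [404.0, 311.0] fl bot [410.0, 320.0] front s=0 top [469.0, 150.0] bar [357.0, 89.0] fr [529.0, 4.0]
```

View pics/s4.png

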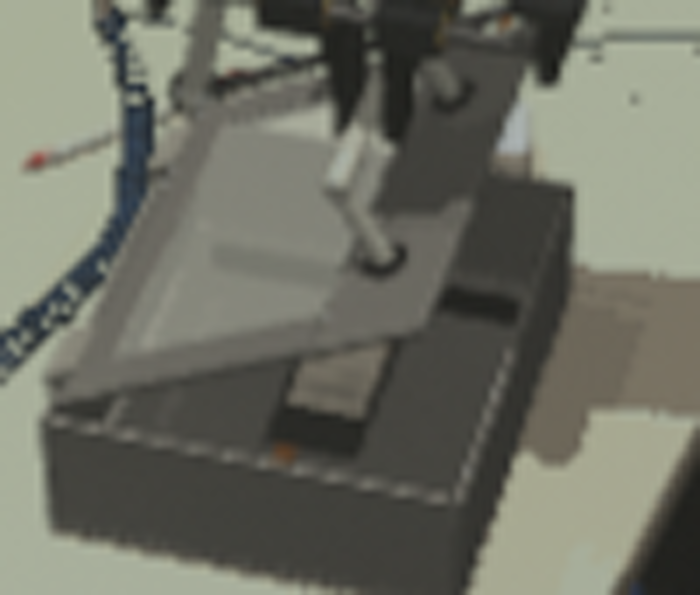

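Emit:
arm_command(moves=[0,-0.08,-0.05,0,0,0,0,0,0,0,0,0])

```text
time: 6.3
ee_pos: [0.5057, 0.0442, 0.1834]
eef_rot: [0.659, 0.752, 0.0, -0.0]
ft_force: [-2.7, 1.5, -0.0]
width: 0.012
grip_force: 8.0
```

```bash
cat > fit3.py <<'E'
from h import *
from scipy.ndimage import map_coordinates, gaussian_filter1d
cv2.imwrite("pics/side4.png",r.camera("side")[:,:,::-1])
G=lambda f:cv2.imread("pics/"+f).astype(float).mean(2)
I0,I1=G("side0.png"),G("side4.png")
q0=np.array([.6283,.0599,.1337,.5118,.50]);o0=np.array([-.69,.23])
def line(q,a,b,which,n=14):
    th={'0':0,'a':q[3],'c':q[4]}[which];return np.array([pt(q,*(np.array(a)+(np.array(b)-a)*t),th) for t in np.linspace(0,1,n)])
L=[('front0',I0,(.196,-.09,.0025),(.196,.09,.0025),'0',0),('right0',I0,(.03,.102,.0025),(.12,.102,.0025),'0',0),('left0',I0,(.03,-.102,.0025),(.18,-.102,.0025),'0',0),
('stripA',I0,(.03,.1165,0),(.10,.1165,0),'a',1),('stripB',I0,(.14,.1165,0),(.17,.1165,0),'a',1),
('frontc',I1,(.196,-.09,.0025),(.196,-.01,.0025),'c',0),('leftc',I1,(.03,-.102,.0025),(.18,-.102,.0025),'c',0)]
M=[]
for nm,I,a,b,w,kind in L:
    p=proj("side",line(q0,a,b,w))+o0;d=p[-1]-p[0];d/=np.linalg.norm(d);N=np.array([-d[1],d[0]]);t=np.arange(-4,4.01,.1)
    X=p[:,None]+t[None,:,None]*N;v=map_coordinates(I,[X[...,1],X[...,0]],order=1)
    v=gaussian_filter1d(v,5,axis=1);sc=-v if kind else np.abs(np.gradient(v,axis=1))
    off=t[sc.argmax(1)];m=np.median(off);k=np.abs(off-m)<.8;print(nm,m.round(2),off.round(1).tolist())
    M.append((nm,np.array(a),np.array(b),w,(p+off[:,None]*N)[k],np.linspace(0,1,len(p))[k],N))
def res(p,full=False):
    e=[]
    for nm,a,b,w,m,t,N in M:
        P=np.array([pt(p,*(a+(b-a)*x),{'0':0,'a':p[3],'c':p[4]}[w]) for x in t])
        e.append(((proj("side",P)+p[5:7]-m)@N))
    if full: return [(M[i][0],x.mean().round(2)) for i,x in enumerate(e)]
    return np.concatenate(e+[(p[:3]-q0[:3])/[.003,.003,.01],p[5:7]])
s=least_squares(res,np.r_[q0,o0],loss='soft_l1',f_scale=.4);print(s.x.round(4));print(res(s.x,True))
E
python3 fit3.py
```

```text
front0 0.5 [0.6, 0.5, 0.4, 0.4, 0.5, 0.5, 0.4, 0.4, 0.4, 3.2, 2.3, 1.4, 0.4, 0.6]
right0 -0.1 [-0.1, 0.1, 0.1, -0.2, 0.0, -0.1, -0.2, 0.1, -0.1, 0.1, 0.0, -0.1, -0.1, -1.0]
left0 2.35 [2.4, 2.6, -0.3, -0.3, 2.4, 2.6, -0.4, -0.3, 2.4, 2.6, 0.0, 2.1, 2.3, 2.5]
stripA 0.05 [-0.1, 0.2, 0.0, 0.0, -0.2, -0.4, 0.0, 0.0, 0.1, 0.4, 0.2, 0.1, 0.2, 0.2]
stripB 0.35 [0.4, 0.4, 0.3, 0.2, 0.3, 0.3, 0.3, 0.4, 0.4, 0.3, 0.3, 0.4, 0.5, 0.7]
frontc 1.5 [1.7, 1.7, 1.7, 1.3, 1.4, 1.6, 1.5, 1.5, 1.4, 1.7, 1.4, 1.5, 1.3, 1.6]
leftc 0.4 [0.8, 0.3, 0.1, 0.4, 0.3, 0.2, 0.6, 0.3, 0.2, 0.6, 2.4, 2.2, 2.0, 0.4]
[ 0.628   0.0614  0.132   0.5102  0.4798 -0.1185  0.0049]
[('front0', np.float64(0.01)), ('right0', np.float64(0.04)), ('left0', np.float64(-2.35)), ('stripA', np.float64(0.19)), ('stripB', np.float64(-0.06)), ('frontc', np.float64(-0.13)), ('leftc', np.float64(0.33))]
```

```bash
sed -e "s/('left0'[^)]*([^)]*)[^)]*)[^)]*),//" -e "s/('frontc',I1,(.196,-.09,.0025),(.196,-.01,.0025)/('frontc',I1,(.196,-.09,-.0025),(.196,-.01,-.0025)/" fit3.py > fit4.py; grep -c left0 fit4.py; python3 fit4.py|tail -4
```

```text
0
frontc 0.4 [0.2, 0.5, 0.6, 0.4, 0.5, 0.2, 0.3, 0.2, 0.4, 0.3, 0.4, 0.4, 0.4, 0.6]
leftc 0.4 [0.8, 0.3, 0.1, 0.4, 0.2, 0.1, 0.6, 0.3, 0.3, 0.7, 2.4, 2.3, 2.0, 0.4]
[ 0.6284  0.061   0.134   0.5074  0.4987 -0.1365  0.0831]
[('front0', np.float64(-0.06)), ('right0', np.float64(0.01)), ('stripA', np.float64(0.16)), ('stripB', np.float64(-0.05)), ('frontc', np.float64(0.07)), ('leftc', np.float64(-0.19))]
```

The measured fit gives the strip at 0.507 rad and the cover at 0.499 rad, and the kinematics agree with about 0.50. I'll nudge the cover up a little and let it come to rest.

Emit:
arm_command(moves=[0,0.09,-0.1,0,0,0,0,0,0,0,0,0,0,0,0,0,0,0,0,0,0,0,0,0,0,0,0,0,0,0,0,0])

```text
time: 7.07
ee_pos: [0.5063, 0.0442, 0.184]
eef_rot: [0.659, 0.752, 0.0, -0.0]
ft_force: [-4.3, 3.5, 0.1]
width: 0.0117
grip_force: 8.0
```

```bash
python3 fit4.py|tail -2; python3 -c "
from bench import r
s=r.read_state();print(s['time'],s['ee_pos'],s['ft_force'],s['grip_force'],abs(s['joint_vel']).max())"
```

```text
[ 0.6284  0.0611  0.1342  0.5073  0.5044 -0.1394  0.0762]
[('front0', np.float64(-0.07)), ('right0', np.float64(0.02)), ('stripA', np.float64(0.16)), ('stripB', np.float64(-0.05)), ('frontc', np.float64(0.08)), ('leftc', np.float64(-0.18))]
7.1167 [0.50631104 0.04424237 0.18406324] [-3.67696682  3.01328196  0.87422489] 7.997283563017845 0.0015070739874469227
```

The cover is at 0.504 rad against 0.507 rad for the arm. It is at rest and the forces are small.

```bash
python3 -c "
from bench import r
print(r.close_job())"
```

```text
the job is handed in; nothing more can be done
None
```

I swung the cover up by its bar handle and handed the job in with it still held at rest: by camera fit it stands at about 0.504 rad, against 0.507 rad for the setting arm, with the grip at 8 N.

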